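# Seat the round-bottomed desk speaker in the charging cradle that fits it

### The arm

A 7-joint arm with a two-finger parallel gripper is mounted at the origin on the work surface; the furniture and walls round the work are solid. World frame = base frame: x ahead of the robot, y to its left, z up, the work surface at z = 0. Lengths are in m, angles in rad, forces in N, time in s.
With the tool pointing down it reaches from about 0.425 to 0.875 m from the base axis. Payload 4.7 kg.
Tool frame: the origin (TCP) lies between the finger pads; the fingertips stand 25 mm ahead of it and the grasp point (between the pads) lies 6 mm ahead of it (robot.tip_extent is the distance from the TCP to the fingertips, in m); z points along the fingers, y is the direction in which the jaws open and shut (so a half turn about z gives the same grasp; the last joint's range is limited). The gripper opens to 85 mm and grips with 20 to 120 N. Pads are 22 mm wide; open, the fingers measure 114 mm over their backs; the gripper's body (76 mm by 85 mm) begins 54 mm behind the grasp point. The pads swing forward as they close: fully open they stand 13 mm farther back than shut.
Start: joints at [1.203, 0.321, -0.07, 1.45, 0.023, 1.371, -0.057], TCP at [0.242, -0.603, 0.234] pointing down, gripper open.
Joint ranges: [-2.86, 2.86], [-0.3, 2.09], [-1.38, 1.24], [0.06, 2.45], [-1.56, 4.7], [0.09, 2.05], [-2.69, 2.69]. Speed limits (rad/s): [2.57, 2.57, 3.14, 3.14, 3.14, 3.14, 3.14].

### API

Orientations are given as a unit quaternion [x, y, z, w].
In Python, from station import robot gives the robot as it stands.
- The arm moves only by the shell command python3 -m handwheel 'ROWS' [FORCE]. ROWS is JSON, a list of rows, each an object of numbers: "fingers": the opening, from -1 (shut) to 1 (fully open), so that 0 is half open; "dx", "dy", "dz": the shift along the world's x, y, z scaled (see below); "wx", "wy", "wz": the turn, a rotation vector about the world's x, y, z scaled (see below). A call has 1 to 10 rows; each row is the pose to reach, as a shift and turn from the pose commanded when the call began; what a row does not reach only later rows make up. The controller multiplies each number of a shift by 750 mm and each number of a turn by 120 degrees. A row lasts 1/12 s, in which the tool goes at most 41.7 mm and 7.16 degrees, less where a joint would pass 70% of its speed; a pose out of reach is approached as far as the arm can. A call with a number of a shift or a turn outside -1 to 1 is refused whole. A call with a gripper value outside its range is refused whole. The fingers move at their own pace and stop on an object; FORCE is the grip in N (left out, the last holds). Time passes only in rows, so rows that repeat a pose let the fingers close. It gives the time, the measured TCP pose, the force and the opening at its end, in the units of the state.
- robot.observe(): the state, without advancing time (a new reading comes with each control period).
- robot.get_image(name): name is "scene" or "top" or "wrist"; returns a dict with "image" (420x560x3 uint8, blue, green, red), "z_map" (420x560 float32, m along the optical axis (not along the pixel's ray), 0 where there is no reading), "fx", "fy", "cx", "cy" (pixels), "rvec" (rotation vector, rad) and "tvec" (3), from world to camera coordinates, as OpenCV has them. Camera axes: x right, y down, z forward; pixel columns grow to the right and rows downward; lengths in m; the calibration is good to about 2 mm. A picture is of the moment at which its call begins.
- robot.finish_job(): hands the job in, once; it reports no verdict.
Trained networks look in a picture, given as the dict that the camera call returned (one of the last four; its "shot" number tells which), for a name from the list of things; names that differ only in an ending like _2 or _b are one class to them, and where a whole thing is asked for, a point or a joint stands for the part that bears it (a point fixed in the world has none). Each returns a list of dicts, best first, with "p" (0 to 1); they miss things now and then, are a little off and sometimes report something else, mostly with a low value. They report only what shows in the picture. A call takes as long as a camera call. They do not tell look-alikes from the thing itself.
- robot.find_in(target, picture): "extent" ([left, top, right, bottom] in pixels, round what is visible of it).
The state is a dict: "time": time; "qpos": joint angles; "dq": joint speeds; "joint_torque": joint torques, N m; "eef_pos": TCP position; "eef_rot": TCP orientation; "ft_force": force on the tool from outside, world axes, zero at the start; "torque": the same for the moment, N m; "width": opening from 0.0 (shut) to 1.0 (fully open).
Only numpy, scipy, OpenCV 4.12 (cv2) and the standard library are available. Lean on these libraries where they do the work, as an engineer would, in place of code of your own. Each camera call takes 0.05 s, during which the arm holds its last target.

### The job

The little wooden desk speaker with the rounded brass foot needs charging. Of the three turned wooden cradles, pick the one whose bowl fits its foot (the middle size) and set the speaker in it, standing upright and fully seated in the bowl, then let go.

Things in the scene. Friction and masses are not known exactly. Their poses are not given: they have to be found in the camera images.
- speaker: Cordless desk speaker: an upright dark-wood barrel 50 mm in diameter, 80 mm tall overall, 0.28 to 0.45 kg, weighted low, dark disc on top. Its rounded brass foot, the lowest 17 mm, narrows at 45 degrees to a blunt nose with a 16 mm wide flat. Starts standing on the desk. Origin at the centre of the flat underside, z up; the straight barrel runs from z = 18 to 74 mm. Round: grip at any yaw.
- cradle_medium: The cradle that fits the speaker: a turned dark-wood stand, fixed to the desk, 80 mm wide round foot and a smooth, slippery conical bowl with 45 degree walls and a thin brass rim; the mouth is 60 mm wide inside and 34 mm above the desk, the bowl 23 mm deep. Origin at the centre of its underside on the desk, z up. With the speaker fully seated, the speaker's underside is about 13 mm above the desk, on the cradle's axis; the sloping wall guides the foot to the centre.
- cradle_small: Bystander of the same style, fixed to the desk: 60 mm wide foot, bowl mouth only 34 mm wide inside, 34 mm above the desk. Too small. Origin at the centre of its underside.
- cradle_large: Bystander of the same style, fixed to the desk: 92 mm wide foot, bowl mouth 88 mm wide inside with a broad 48 mm floor, 34 mm above the desk. Too big. Origin at the centre of its underside.
Things that resemble listed ones, but are neither listed nor needed, are in the scene too. What is shaped like the speaker but red or white is not meant.

How it is judged:
By the outcome, as a careful person would: the job done as asked, in the order asked, and still so for the second after the job is handed in, with the robot touching nothing.
It also fails if it takes over 32 s, if anything falls off the work surface, if the arm or the gripper's body presses on something with over 40 N, if the wrist force passes 120 N, or if a joint passes its speed limit or range.

## Working session

There is one attempt and no reset: what is moved stays moved. The work goes in short steps, Python scripts to look and compute and a shell command to move; the robot and the scene stay as the last step left them, time stands still between calls to the robot, and variables do not carry over. Pictures are saved under pics/ and viewed, and the job is handed in when it is done.

```bash
mkdir -p pics
cat > h.py <<'E'
import numpy as np,cv2
from station import robot
def proj(p,P):
    q,_=cv2.projectPoints(np.array(P,float).reshape(-1,3),np.array(p['rvec']),np.array(p['tvec']),np.array([[p['fx'],0,p['cx']],[0,p['fy'],p['cy']],[0,0,1]]),None); return q.reshape(-1,2)
def cloud(p):
    z=p['z_map'];v,u=np.mgrid[:z.shape[0],:z.shape[1]]
    c=np.stack([(u-p['cx'])/p['fx']*z,(v-p['cy'])/p['fy']*z,z],-1)
    R,_=cv2.Rodrigues(np.array(p['rvec'],float)); w=(c-np.array(p['tvec']).ravel())@R
    w[z==0]=np.nan; return w
E
python3 - <<'E'
from h import *
s=robot.observe();print(s['time'],s['eef_pos'],s['eef_rot'],s['width'])
for n in ['top','scene']:
    p=robot.get_image(n);cv2.imwrite(f'pics/{n}1.png',p['image']);w=cloud(p)
    for t in ['speaker','cradle_medium','cradle_small','cradle_large']:
        for d in robot.find_in(t,p):
            l,a,r,b=map(int,d['extent']); m=w[a:b,l:r].reshape(-1,3);m=m[m[:,2]>0.01]
            print(n,t,round(d['p'],2),[l,a,r,b],np.round(np.nanmedian(m,0),3) if len(m) else '',np.round(np.nanmax(m[:,2]),3) if len(m) else '')
E
```

```text
0.0 [ 0.2419652  -0.60270738  0.23250949] [ 9.81823716e-01  1.89792695e-01 -2.18207667e-04 -9.35994897e-04] 1.0051004757800956
top speaker 0.87 [391, 282, 422, 306] [ 0.252 -0.26   0.079] 0.086
top speaker 0.72 [298, 213, 326, 243] [ 0.385 -0.06   0.079] 0.085
top speaker 0.64 [285, 175, 312, 200] [ 0.478 -0.033  0.078] 0.085
top speaker 0.59 [235, 200, 261, 230] [0.418 0.07  0.079] 0.085
top speaker 0.58 [278, 130, 304, 161] [ 0.576 -0.02   0.078] 0.086
top cradle_medium 0.63 [144, 190, 179, 223] [0.447 0.275 0.026] 0.039
top cradle_small 0.87 [219, 136, 242, 161] [0.591 0.122 0.029] 0.038
top cradle_large 0.56 [133, 137, 183, 182] [0.563 0.285 0.022] 0.039
scene speaker 0.9 [262, 213, 282, 245] [0.413 0.083 0.073] 0.089
scene speaker 0.81 [228, 169, 247, 198] [ 0.576 -0.01   0.069] 0.086
scene speaker 0.64 [377, 154, 394, 184] [ 0.249 -0.253  0.066] 0.086
scene speaker 0.62 [299, 188, 315, 216] [ 0.384 -0.046  0.068] 0.086
scene speaker 0.58 [262, 182, 282, 209] [ 0.474 -0.022  0.069] 0.088
scene cradle_medium 0.62 [207, 273, 237, 313] [0.448 0.268 0.026] 0.041
scene cradle_small 0.56 [196, 217, 221, 237] [0.589 0.12  0.028] 0.039
scene cradle_large 0.84 [159, 258, 200, 296] [0.563 0.277 0.021] 0.04
```

View pics/top1.png

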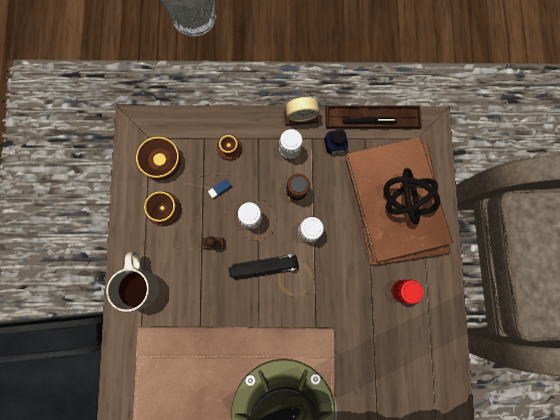

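View pics/scene1.png

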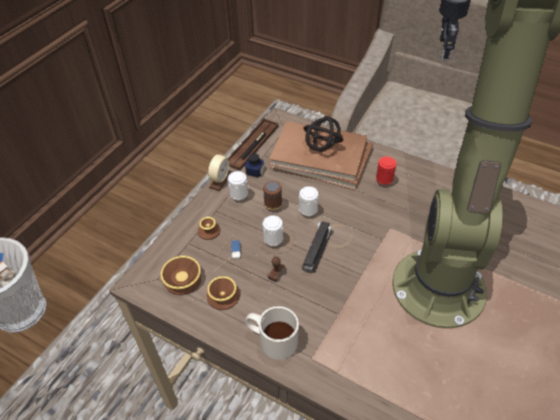

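Run:
```python
import cv2
a=cv2.imread('pics/top1.png')[110:320,120:440];b=cv2.imread('pics/scene1.png')[145:320,150:400]
cv2.imwrite('pics/crA.png',cv2.resize(a,None,fx=2.5,fy=2.5,interpolation=2));cv2.imwrite('pics/crB.png',cv2.resize(b,None,fx=3.2,fy=3.2,interpolation=2))
```

```text
(no output)
```

View pics/crA.png

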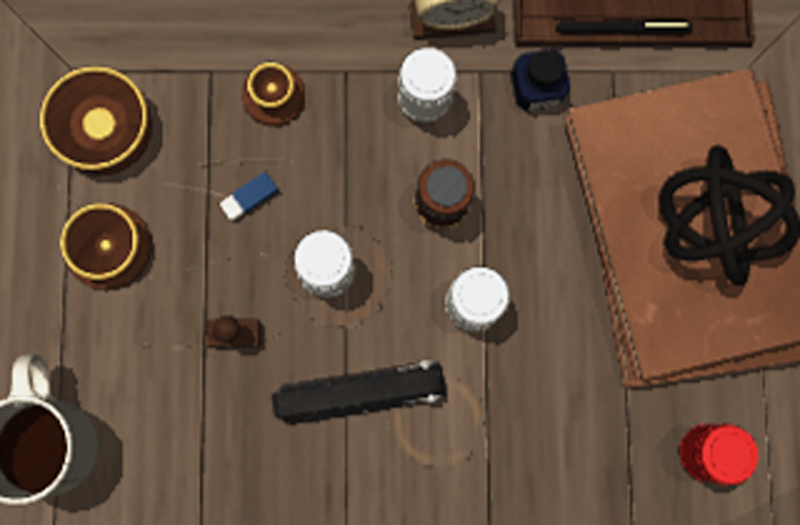

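View pics/crB.png

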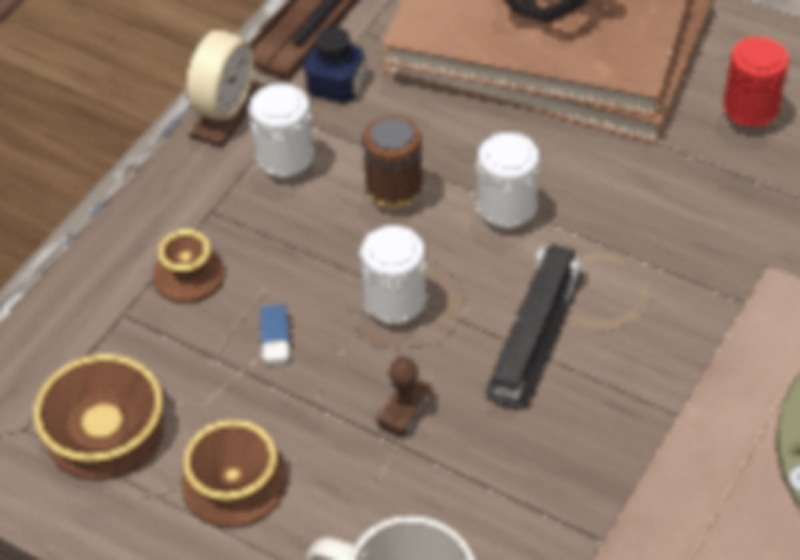

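Speaker-like things in the top picture: dark-wood barrel at (298,187), white ones at (290,144), (249,215) and (311,230), red one at (408,291). The close crops confirm that the only dark-wood one with a brass foot and dark disc is (298,187). The cradles are small (229,147), medium (161,207) and large (158,158). Next I'll refine the positions and check heights along the path.

Run:
```python
from h import *
def circ(P):
    A=np.c_[2*P[:,:2],np.ones(len(P))];s=np.linalg.lstsq(A,(P[:,:2]**2).sum(1),rcond=None)[0];return s[:2],np.sqrt(s[2]+s[:2]@s[:2])
for n in ['top','scene']:
    p=robot.get_image(n);w=cloud(p).reshape(-1,3);w=w[np.isfinite(w[:,2])]
    col=p['image'].reshape(-1,3)
    for nm,c,r,z0,z1 in [('spk',(.478,-.03),.045,.072,.095),('med',(.447,.272),.05,.029,.045),('A',(.576,-.015),.04,.07,.095),('B',(.385,-.055),.04,.07,.095),('C',(.416,.075),.04,.07,.095)]:
        m=w[(np.hypot(w[:,0]-c[0],w[:,1]-c[1])<r)&(w[:,2]>z0)&(w[:,2]<z1)]
        print(n,nm,len(m),np.round(m.mean(0),4),'bbox mid',np.round((m.min(0)+m.max(0))/2,4),'size',np.round(np.ptp(m,axis=0),3), 'circ',circ(m))
    m=w[(abs(w[:,2])<.02)&(w[:,0]>.4)&(w[:,0]<.6)&(abs(w[:,1])<.2)];print('desk z',np.median(m[:,2]))
    # heights in corridor between start and target
    a=np.array([.242,-.603]);b=np.array([.478,-.03]);d=b-a;L=np.linalg.norm(d);d/=L
    t=(w[:,:2]-a)@d;k=abs((w[:,:2]-a)@[-d[1],d[0]])
    for i in np.arange(.1,L+.05,.08):
        s=w[(k<.11)&(t>i)&(t<i+.08)&(w[:,2]<.4)]; print(round(i,2),np.round(s[:,2].max(),3) if len(s) else None)
    z=w[(w[:,0]>.33)&(w[:,0]<.6)&(w[:,1]>-.1)&(w[:,1]<.38)];print('max',z[:,2].max(), z[z[:,2].argmax()])
```

```text
top spk 402 [ 0.4822 -0.0352  0.0792] bbox mid [ 0.4828 -0.0358  0.0785] size [0.047 0.048 0.013] circ (array([ 0.48269339, -0.03537655]), np.float64(0.01745115018885628))
top med 281 [0.4468 0.2737 0.0332] bbox mid [0.4454 0.2718 0.0341] size [0.066 0.068 0.01 ] circ (array([0.44495986, 0.27150851]), np.float64(0.03042644563374157))
top A 392 [ 0.583  -0.0205  0.0789] bbox mid [ 0.5846 -0.0209  0.0775] size [0.048 0.047 0.015] circ (array([ 0.58367349, -0.02069188]), np.float64(0.017609303751491244))
top B 425 [ 0.3877 -0.0619  0.079 ] bbox mid [ 0.3876 -0.0621  0.0773] size [0.047 0.048 0.013] circ (array([ 0.38797386, -0.0621144 ]), np.float64(0.017531149264910964))
top C 423 [0.4202 0.0704 0.0792] bbox mid [0.421  0.0711 0.0778] size [0.048 0.049 0.013] circ (array([0.42048738, 0.07043104]), np.float64(0.017546743196960125))
desk z -0.00024431913946479605
0.1 0.003
0.18 0.054
0.26 0.12
0.34 0.136
0.42 0.127
0.5 0.084
0.58 0.085
0.66 0.084
max 0.08496936045710196 [ 0.58005452 -0.03454718  0.08496936]
scene spk 222 [ 0.4797 -0.0321  0.0798] bbox mid [ 0.4804 -0.0353  0.0798] size [
[... 245 characters left out ...]
53074952275))
scene A 220 [ 0.5807 -0.0172  0.0789] bbox mid [ 0.5835 -0.0184  0.0781] size [0.05  0.051 0.016] circ (array([ 0.58230277, -0.0189422 ]), np.float64(0.01823740219022434))
scene B 238 [ 0.3855 -0.0583  0.0792] bbox mid [ 0.3872 -0.0614  0.0781] size [0.049 0.054 0.016] circ (array([ 0.3864968 , -0.06024817]), np.float64(0.018121970253488454))
scene C 269 [0.4173 0.0742 0.079 ] bbox mid [0.4196 0.0714 0.0783] size [0.049 0.054 0.016] circ (array([0.41860595, 0.07261653]), np.float64(0.018150740783233033))
desk z 0.0006651841215225343
0.1 0.005
0.18 0.054
0.26 0.122
0.34 0.137
0.42 0.127
0.5 0.086
0.58 0.087
0.66 0.087
max 0.08663647164729035 [ 0.48657783 -0.03313462  0.08663647]
```

```bash
python3 -m handwheel '[{"fingers":1,"dx":0.01,"dy":0.024,"wz":-0.01},{"fingers":1,"dx":0.03,"dy":0.07,"wz":-0.03},{"fingers":1,"dx":0.05,"dy":0.118,"wz":-0.05},{"fingers":1,"dx":0.07,"dy":0.166,"wz":-0.07},{"fingers":1,"dx":0.09,"dy":0.214,"wz":-0.09},{"fingers":1,"dx":0.11,"dy":0.262,"wz":-0.11},{"fingers":1,"dx":0.13,"dy":0.31,"wz":-0.13},{"fingers":1,"dx":0.15,"dy":0.358,"wz":-0.15},{"fingers":1,"dx":0.17,"dy":0.406,"wz":-0.17},{"fingers":1,"dx":0.19,"dy":0.454,"wz":-0.183}]' 50
```

```text
schema error: expected keys fingers, dx, dy, dz, wx, wy, wz
```

```bash
python3 -m handwheel '[{"fingers":1,"dx":0.01,"dy":0.024,"dz":0,"wx":0,"wy":0,"wz":-0.01},{"fingers":1,"dx":0.03,"dy":0.07,"dz":0,"wx":0,"wy":0,"wz":-0.03},{"fingers":1,"dx":0.05,"dy":0.118,"dz":0,"wx":0,"wy":0,"wz":-0.05},{"fingers":1,"dx":0.07,"dy":0.166,"dz":0,"wx":0,"wy":0,"wz":-0.07},{"fingers":1,"dx":0.09,"dy":0.214,"dz":0,"wx":0,"wy":0,"wz":-0.09},{"fingers":1,"dx":0.11,"dy":0.262,"dz":0,"wx":0,"wy":0,"wz":-0.11},{"fingers":1,"dx":0.13,"dy":0.31,"dz":0,"wx":0,"wy":0,"wz":-0.13},{"fingers":1,"dx":0.15,"dy":0.358,"dz":0,"wx":0,"wy":0,"wz":-0.15},{"fingers":1,"dx":0.17,"dy":0.406,"dz":0,"wx":0,"wy":0,"wz":-0.17},{"fingers":1,"dx":0.19,"dy":0.454,"dz":0,"wx":0,"wy":0,"wz":-0.183}]' 50
```

```text
time: 1.43
eef_pos: [0.3851, -0.2609, 0.234]
eef_rot: [1.0, -0.002, 0.0, 0.0]
ft_force: [1.2, -0.1, 0.4]
width: 0.995
```

```bash
python3 -m handwheel '[{"fingers":1,"dx":0.02,"dy":0.045,"dz":0,"wx":0,"wy":0,"wz":0},{"fingers":1,"dx":0.04,"dy":0.093,"dz":0,"wx":0,"wy":0,"wz":0},{"fingers":1,"dx":0.06,"dy":0.14,"dz":0,"wx":0,"wy":0,"wz":0},{"fingers":1,"dx":0.08,"dy":0.187,"dz":0,"wx":0,"wy":0,"wz":0},{"fingers":1,"dx":0.1,"dy":0.234,"dz":0,"wx":0,"wy":0,"wz":0},{"fingers":1,"dx":0.12,"dy":0.28,"dz":0,"wx":0,"wy":0,"wz":0},{"fingers":1,"dx":0.13,"dy":0.303,"dz":0,"wx":0,"wy":0,"wz":0},{"fingers":1,"dx":0.13,"dy":0.303,"dz":0,"wx":0,"wy":0,"wz":0}]'
python3 - <<'E'
from h import *
s=robot.observe();print(s['eef_pos'],s['eef_rot'])
p=robot.get_image('wrist');cv2.imwrite('pics/w2.png',p['image']);w=cloud(p).reshape(-1,3)
m=w[(np.hypot(w[:,0]-.482,w[:,1]+.035)<.045)&(w[:,2]>.07)&(w[:,2]<.095)]
print(len(m),m.mean(0),(m.min(0)+m.max(0))/2,np.ptp(m,axis=0))
E
```

```text
time: 2.1
eef_pos: [0.4836, -0.0297, 0.2342]
eef_rot: [1.0, 0.004, 0.001, -0.001]
ft_force: [0.1, -0.7, -0.1]
width: 1.002
[ 0.48359503 -0.0296942   0.23422283] [ 9.99992745e-01  3.57379914e-03  9.32119147e-04 -9.31847155e-04]
1893 [ 0.48573703 -0.0348052   0.07966942] [ 0.48428288 -0.0349196   0.07666643] [0.04890369 0.04851768 0.01329309]
```

View pics/w2.png

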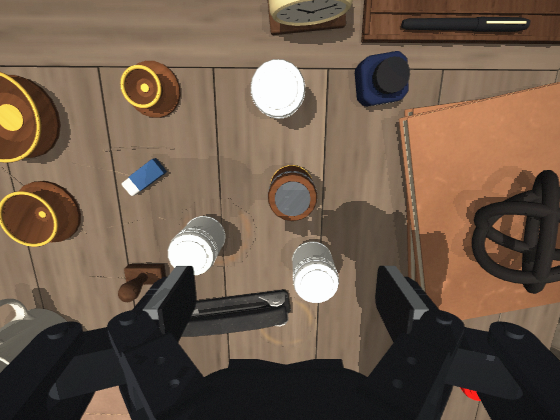

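Wrist view shows the dark-disc speaker at (293,197), clear of its white neighbours (198,250) and (317,280), and its position agrees at (0.483,-0.035). I'll descend on it.

```bash
python3 -m handwheel '[{"fingers":1,"dx":0,"dy":0,"dz":-0.03,"wx":0,"wy":0,"wz":0},{"fingers":1,"dx":0,"dy":0,"dz":-0.07,"wx":0,"wy":0,"wz":0},{"fingers":1,"dx":0,"dy":0,"dz":-0.11,"wx":0,"wy":0,"wz":0},{"fingers":1,"dx":0,"dy":0,"dz":-0.15,"wx":0,"wy":0,"wz":0},{"fingers":1,"dx":0,"dy":0,"dz":-0.18,"wx":0,"wy":0,"wz":0},{"fingers":1,"dx":0,"dy":0,"dz":-0.21,"wx":0,"wy":0,"wz":0},{"fingers":1,"dx":0,"dy":0,"dz":-0.228,"wx":0,"wy":0,"wz":0},{"fingers":1,"dx":0,"dy":0,"dz":-0.235,"wx":0,"wy":0,"wz":0},{"fingers":1,"dx":0,"dy":0,"dz":-0.235,"wx":0,"wy":0,"wz":0},{"fingers":1,"dx":0,"dy":0,"dz":-0.235,"wx":0,"wy":0,"wz":0}]'
```

```text
time: 2.98
eef_pos: [0.4825, -0.0364, 0.0579]
eef_rot: [1.0, -0.001, 0.0, 0.0]
ft_force: [-0.3, 0.4, 0.3]
width: 0.998
```

```bash
python3 -m handwheel '[{"fingers":0.6,"dx":0,"dy":0,"dz":0,"wx":0,"wy":0,"wz":0},{"fingers":0.3,"dx":0,"dy":0,"dz":0,"wx":0,"wy":0,"wz":0},{"fingers":0,"dx":0,"dy":0,"dz":0,"wx":0,"wy":0,"wz":0},{"fingers":-0.5,"dx":0,"dy":0,"dz":0,"wx":0,"wy":0,"wz":0},{"fingers":-1,"dx":0,"dy":0,"dz":0,"wx":0,"wy":0,"wz":0},{"fingers":-1,"dx":0,"dy":0,"dz":0,"wx":0,"wy":0,"wz":0},{"fingers":-1,"dx":0,"dy":0,"dz":0,"wx":0,"wy":0,"wz":0},{"fingers":-1,"dx":0,"dy":0,"dz":0,"wx":0,"wy":0,"wz":0}]' 50
```

```text
time: 3.65
eef_pos: [0.4832, -0.0357, 0.0587]
eef_rot: [1.0, -0.001, 0.001, 0.0]
ft_force: [-2.0, -0.6, 6.0]
width: 0.562
```

```bash
python3 -m handwheel '[{"fingers":-1,"dx":0,"dy":0,"dz":0.01,"wx":0,"wy":0,"wz":0},{"fingers":-1,"dx":0,"dy":0,"dz":0.03,"wx":0,"wy":0,"wz":0},{"fingers":-1,"dx":0,"dy":0,"dz":0.06,"wx":0,"wy":0,"wz":0},{"fingers":-1,"dx":0,"dy":0,"dz":0.09,"wx":0,"wy":0,"wz":0},{"fingers":-1,"dx":0,"dy":0,"dz":0.12,"wx":0,"wy":0,"wz":0},{"fingers":-1,"dx":0,"dy":0,"dz":0.15,"wx":0,"wy":0,"wz":0},{"fingers":-1,"dx":0,"dy":0,"dz":0.16,"wx":0,"wy":0,"wz":0},{"fingers":-1,"dx":0,"dy":0,"dz":0.16,"wx":0,"wy":0,"wz":0},{"fingers":-1,"dx":0,"dy":0,"dz":0.16,"wx":0,"wy":0,"wz":0}]'
python3 - <<'E'
from h import *
s=robot.observe();print(s['eef_pos'],s['ft_force'],s['width'])
for n in['top','scene']:
    p=robot.get_image(n);cv2.imwrite(f'pics/{n}3.png',p['image'])
a=p['image'][100:310,150:400];cv2.imwrite('pics/c3.png',cv2.resize(a,None,fx=2.8,fy=2.8,interpolation=2))
E
```

```text
time: 4.4
eef_pos: [0.4815, -0.0355, 0.1766]
eef_rot: [1.0, -0.001, -0.001, 0.0]
ft_force: [-1.1, -0.6, -4.2]
width: 0.558
[ 0.48154627 -0.03547462  0.17661846] [-1.09066507 -0.55639784 -4.15328993] 0.5581496140759853
```

View pics/c3.png

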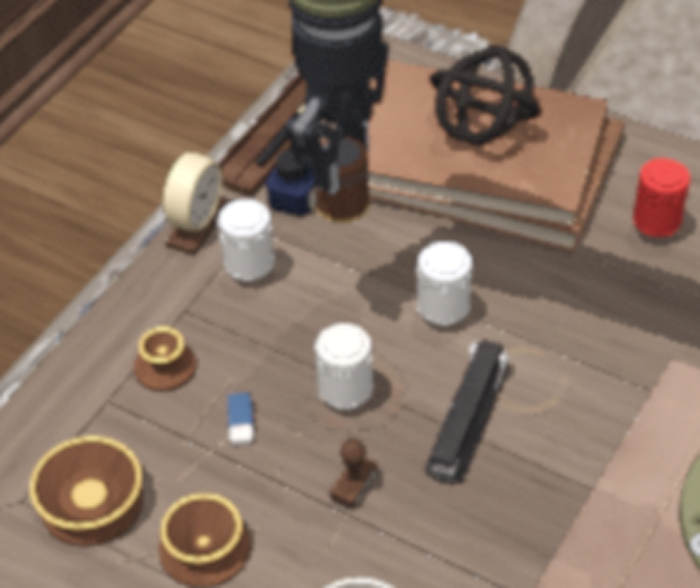

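The scene crop shows the speaker lifted upright at (342,185), all three whites undisturbed. Now I'll carry it over the medium cradle.

```bash
python3 -m handwheel '[{"fingers":-1,"dx":-0.002,"dy":0.02,"dz":0,"wx":0,"wy":0,"wz":0},{"fingers":-1,"dx":-0.008,"dy":0.065,"dz":0,"wx":0,"wy":0,"wz":0},{"fingers":-1,"dx":-0.014,"dy":0.115,"dz":0,"wx":0,"wy":0,"wz":0},{"fingers":-1,"dx":-0.02,"dy":0.165,"dz":0,"wx":0,"wy":0,"wz":0},{"fingers":-1,"dx":-0.026,"dy":0.215,"dz":0,"wx":0,"wy":0,"wz":0},{"fingers":-1,"dx":-0.032,"dy":0.265,"dz":0,"wx":0,"wy":0,"wz":0},{"fingers":-1,"dx":-0.038,"dy":0.315,"dz":0,"wx":0,"wy":0,"wz":0},{"fingers":-1,"dx":-0.045,"dy":0.36,"dz":0,"wx":0,"wy":0,"wz":0},{"fingers":-1,"dx":-0.049,"dy":0.395,"dz":0,"wx":0,"wy":0,"wz":0},{"fingers":-1,"dx":-0.05,"dy":0.41,"dz":0,"wx":0,"wy":0,"wz":0}]'
python3 -m handwheel '[{"fingers":-1,"dx":0,"dy":0,"dz":-0.02,"wx":0,"wy":0,"wz":0},{"fingers":-1,"dx":0,"dy":0,"dz":-0.05,"wx":0,"wy":0,"wz":0},{"fingers":-1,"dx":0,"dy":0,"dz":-0.08,"wx":0,"wy":0,"wz":0},{"fingers":-1,"dx":0,"dy":0,"dz":-0.08,"wx":0,"wy":0,"wz":0},{"fingers":-1,"dx":0,"dy":0,"dz":-0.08,"wx":0,"wy":0,"wz":0}]'
python3 - <<'E'
from h import *
s=robot.observe();print(s['eef_pos'],s['ft_force'],s['width'])
for n in['top','scene']:
    p=robot.get_image(n);cv2.imwrite(f'pics/{n}4.png',p['image']);w=cloud(p).reshape(-1,3)
    m=w[(np.hypot(w[:,0]-.4445,w[:,1]-.272)<.05)&(w[:,2]>.028)&(w[:,2]<.04)];print(n,len(m))
    d=robot.find_in('speaker',p);print([(round(q['p'],2),np.round(q['extent'])) for q in d][:5])
a=p['image'][150:330,130:330];cv2.imwrite('pics/c4.png',cv2.resize(a,None,fx=3.3,fy=3.3,interpolation=2))
E
```

```text
time: 5.33
eef_pos: [0.4418, 0.2768, 0.1762]
eef_rot: [1.0, 0.002, -0.002, -0.001]
ft_force: [0.1, -0.8, -3.4]
width: 0.563
time: 5.75
eef_pos: [0.4429, 0.2712, 0.1155]
eef_rot: [1.0, -0.001, -0.003, 0.001]
ft_force: [0.1, 0.5, -4.1]
width: 0.56
[0.44294293 0.27117106 0.11547094] [ 0.10163772  0.46014009 -4.10324707] 0.5602137691650246
top 41
[(0.97, array([391., 280., 420., 306.])), (0.93, array([279., 129., 304., 162.])), (0.9, array([234., 202., 260., 229.])), (0.56, array([302., 213., 324., 240.]))]
scene 158
[(0.94, array([377., 154., 393., 185.])), (0.78, array([300., 189., 320., 216.])), (0.62, array([208., 254., 231., 288.])), (0.61, array([260., 216., 283., 245.]))]
```

View pics/c4.png

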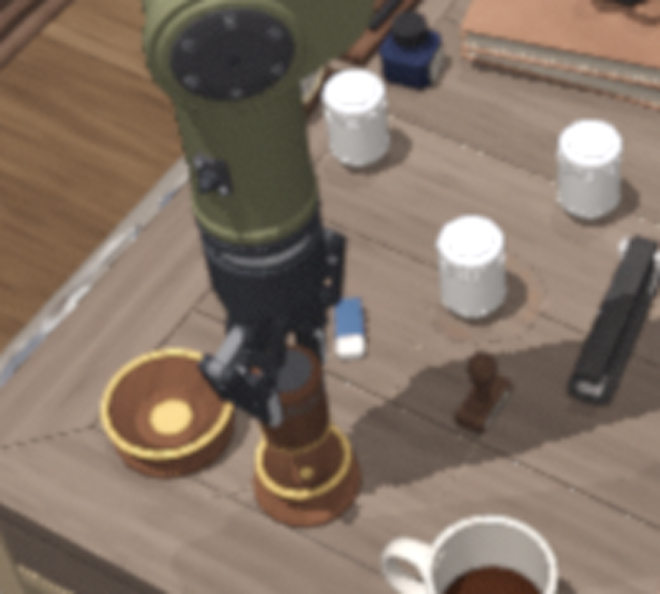

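The speaker hangs upright over the medium cradle, its foot at crop (297,440) and the bowl at (305,465). I'll lower it slowly.

```bash
python3 -m handwheel '[{"fingers":-1,"dx":0.001,"dy":0,"dz":-0.01,"wx":0,"wy":0,"wz":0},{"fingers":-1,"dx":0.001,"dy":0,"dz":-0.02,"wx":0,"wy":0,"wz":0},{"fingers":-1,"dx":0.001,"dy":0,"dz":-0.03,"wx":0,"wy":0,"wz":0},{"fingers":-1,"dx":0.001,"dy":0,"dz":-0.04,"wx":0,"wy":0,"wz":0},{"fingers":-1,"dx":0.001,"dy":0,"dz":-0.046,"wx":0,"wy":0,"wz":0},{"fingers":-1,"dx":0.001,"dy":0,"dz":-0.052,"wx":0,"wy":0,"wz":0},{"fingers":-1,"dx":0.001,"dy":0,"dz":-0.055,"wx":0,"wy":0,"wz":0},{"fingers":-1,"dx":0.001,"dy":0,"dz":-0.055,"wx":0,"wy":0,"wz":0},{"fingers":-1,"dx":0.001,"dy":0,"dz":-0.055,"wx":0,"wy":0,"wz":0}]'
python3 - <<'E'
from h import *
s=robot.observe();print(s['eef_pos'],s['ft_force'],s['width'])
for n in['scene']:
    p=robot.get_image(n)
a=p['image'][180:330,130:330];cv2.imwrite('pics/c5.png',cv2.resize(a,None,fx=3.5,fy=3.5,interpolation=2))
E
```

```text
time: 6.7
eef_pos: [0.4455, 0.2722, 0.0762]
eef_rot: [1.0, -0.001, -0.0, -0.0]
ft_force: [0.0, 0.3, -4.5]
width: 0.565
[0.44546379 0.27215182 0.07615736] [ 0.01597913  0.25617383 -4.5462589 ] 0.5647751001320165
```

View pics/c5.png

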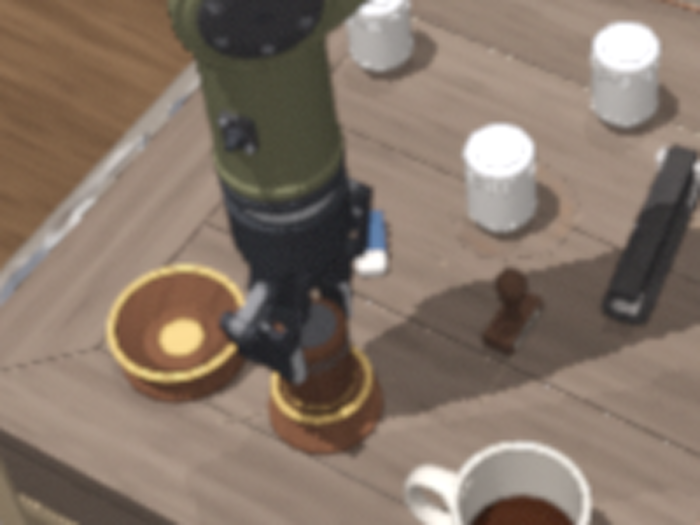

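The foot is inside the brass rim at (322,390), with no contact force yet. I'll lower the last few mm.

```bash
python3 -m handwheel '[{"fingers":-1,"dx":0,"dy":0,"dz":-0.002,"wx":0,"wy":0,"wz":0},{"fingers":-1,"dx":0,"dy":0,"dz":-0.004,"wx":0,"wy":0,"wz":0},{"fingers":-1,"dx":0,"dy":0,"dz":-0.004,"wx":0,"wy":0,"wz":0},{"fingers":-1,"dx":0,"dy":0,"dz":-0.004,"wx":0,"wy":0,"wz":0}]'
```

```text
time: 7.08
eef_pos: [0.4454, 0.2719, 0.0731]
eef_rot: [1.0, -0.001, -0.0, 0.0]
ft_force: [0.3, 0.7, -4.2]
width: 0.563
```

```bash
python3 -m handwheel '[{"fingers":-1,"dx":0,"dy":0,"dz":-0.001,"wx":0,"wy":0,"wz":0},{"fingers":-1,"dx":0,"dy":0,"dz":-0.0015,"wx":0,"wy":0,"wz":0},{"fingers":-1,"dx":0,"dy":0,"dz":-0.0015,"wx":0,"wy":0,"wz":0},{"fingers":-1,"dx":0,"dy":0,"dz":-0.0015,"wx":0,"wy":0,"wz":0}]'
```

```text
time: 7.42
eef_pos: [0.4452, 0.272, 0.0722]
eef_rot: [1.0, -0.001, -0.0, 0.0]
ft_force: [-2.5, -1.2, -0.5]
width: 0.561
```

Contact: the weight is now carried by the bowl, with a small sideways push of 2.5 N toward -x. I'll release gently and let it centre.

```bash
python3 -m handwheel '[{"fingers":0.15,"dx":-0.001,"dy":0,"dz":0,"wx":0,"wy":0,"wz":0},{"fingers":0.2,"dx":-0.001,"dy":0,"dz":0,"wx":0,"wy":0,"wz":0},{"fingers":0.3,"dx":-0.001,"dy":0,"dz":0,"wx":0,"wy":0,"wz":0},{"fingers":0.5,"dx":-0.001,"dy":0,"dz":0,"wx":0,"wy":0,"wz":0},{"fingers":0.7,"dx":-0.001,"dy":0,"dz":0,"wx":0,"wy":0,"wz":0},{"fingers":0.9,"dx":-0.001,"dy":0,"dz":0,"wx":0,"wy":0,"wz":0},{"fingers":1,"dx":-0.001,"dy":0,"dz":0,"wx":0,"wy":0,"wz":0},{"fingers":1,"dx":-0.001,"dy":0,"dz":0,"wx":0,"wy":0,"wz":0},{"fingers":1,"dx":-0.001,"dy":0,"dz":0,"wx":0,"wy":0,"wz":0}]'
```

```text
time: 8.17
eef_pos: [0.4447, 0.2721, 0.072]
eef_rot: [1.0, -0.001, 0.0, 0.0]
ft_force: [-0.4, -0.0, -0.0]
width: 1.001
```

```bash
python3 -m handwheel '[{"fingers":1,"dx":0,"dy":0,"dz":0.01,"wx":0,"wy":0,"wz":0},{"fingers":1,"dx":0,"dy":0,"dz":0.03,"wx":0,"wy":0,"wz":0},{"fingers":1,"dx":0,"dy":0,"dz":0.06,"wx":0,"wy":0,"wz":0},{"fingers":1,"dx":0,"dy":0,"dz":0.1,"wx":0,"wy":0,"wz":0},{"fingers":1,"dx":0,"dy":0,"dz":0.14,"wx":0,"wy":0,"wz":0},{"fingers":1,"dx":0,"dy":-0.04,"dz":0.17,"wx":0,"wy":0,"wz":0},{"fingers":1,"dx":0,"dy":-0.09,"dz":0.18,"wx":0,"wy":0,"wz":0},{"fingers":1,"dx":0,"dy":-0.14,"dz":0.18,"wx":0,"wy":0,"wz":0},{"fingers":1,"dx":0,"dy":-0.18,"dz":0.18,"wx":0,"wy":0,"wz":0},{"fingers":1,"dx":0,"dy":-0.18,"dz":0.18,"wx":0,"wy":0,"wz":0}]'
python3 - <<'E'
from h import *
ims=[]
for n in['top','scene','wrist']:
    p=robot.get_image(n);w=cloud(p)
    m=w.reshape(-1,3);k=np.hypot(m[:,0]-.4445,m[:,1]-.272)<.06
    t=m[k&(m[:,2]>.085)&(m[:,2]<.11)];r=m[k&(m[:,2]>.029)&(m[:,2]<.037)]
    print(n,len(t),'top mid',np.round((t.min(0)+t.max(0))/2,4),'median z',np.round(np.median(t[:,2]),4),'rim mid',np.round((r.min(0)+r.max(0))/2,4))
    d=t[(np.hypot(*(t[:,:2]-(t.min(0)+t.max(0))[:2]/2).T)<.017)]
    A=np.c_[d[:,:2],np.ones(len(d))];print(' tilt deg',np.degrees(np.hypot(*np.linalg.lstsq(A,d[:,2],rcond=None)[0][:2])))
    u,v=proj(p,[.4445,.272,.05])[0];u,v=int(u),int(v);print(u,v)
    h=75 if n=='wrist' else 40
    c=p['image'][max(v-h,0):v+h,max(u-h,0):u+h]
    if c.size: ims.append(cv2.resize(c,(260,260),interpolation=2))
cv2.imwrite('pics/fin.png',np.hstack(ims))
E
```

```text
time: 9.0
eef_pos: [0.4453, 0.1299, 0.2075]
eef_rot: [1.0, -0.005, 0.0, 0.002]
ft_force: [1.3, 0.7, -0.1]
width: 1.001Traceback (most recent call last):
  File "<stdin>", line 7, in <module>
    return umr_minimum(a, axis, None, out, keepdims, initial, where)
ValueError: zero-size array to reduction operation minimum which has no identity
```

Run:
```python
from h import *
ims=[]
for n in['top','scene','wrist']:
    p=robot.get_image(n);m=cloud(p).reshape(-1,3);k=np.hypot(m[:,0]-.4445,m[:,1]-.272)<.06
    t=m[k&(m[:,2]>.085)&(m[:,2]<.11)]
    if len(t)>20:
        d=t[(np.hypot(*(t[:,:2]-(t.min(0)+t.max(0))[:2]/2).T)<.017)]
        A=np.c_[d[:,:2],np.ones(len(d))]
        print(n,'mid',np.round((t.min(0)+t.max(0))/2,4),'disc z',np.round(np.median(d[:,2]),4),'tilt',np.degrees(np.hypot(*np.linalg.lstsq(A,d[:,2],rcond=None)[0][:2])))
    else: print(n,len(t))
    cv2.imwrite(f'pics/{n}6.png',p['image']);ims.append(cv2.resize(p['image'],(400,300)))
cv2.imwrite('pics/fin.png',np.vstack([np.hstack(ims[:2]),np.hstack([ims[2],cv2.resize(cv2.imread('pics/scene6.png')[220:330,140:287],(400,300),interpolation=2)])]))
```

```text
top 0
scene mid [0.4432 0.2723 0.0925] disc z 0.0944 tilt 2.601932653264303
wrist mid [0.4449 0.2718 0.0909] disc z 0.0943 tilt 0.6640716864370988
```

View pics/fin.png

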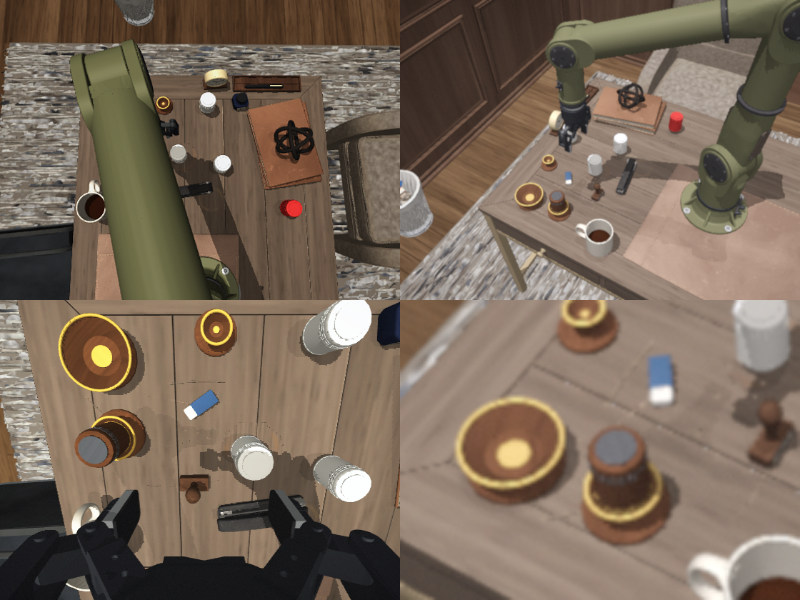

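The top view is blocked by the arm. The scene and wrist views show it standing in the medium bowl, at about +14 mm. I'll calibrate that height and tilt against the white speakers standing on the desk.

Run:
```python
from h import *
for n in['scene','wrist']:
    p=robot.get_image(n);m=cloud(p).reshape(-1,3)
    for nm,c,z0 in [('spk',(.4445,.272),.013),('A',(.583,-.02),0),('B',(.387,-.061),0),('C',(.4195,.0715),0)]:
        c=np.array(c)
        d=m[(np.hypot(*(m[:,:2]-c).T)<.016)&(m[:,2]>z0+.07)&(m[:,2]<z0+.09)]
        if len(d)<20: print(n,nm,len(d));continue
        g=np.linalg.lstsq(np.c_[d[:,:2]-c,np.ones(len(d))],d[:,2],rcond=None)[0]
        print(n,nm,len(d),'z',round(np.median(d[:,2])-0,4),'tilt x,y deg',np.round(np.degrees(g[:2]),2))
```

```text
scene spk 130 z 0.0942 tilt x,y deg [-1.35 -0.12]
scene A 0
scene B 91 z 0.0812 tilt x,y deg [ 0.47 -1.71]
scene C 105 z 0.0812 tilt x,y deg [ 2.61 -1.11]
wrist spk 1044 z 0.0943 tilt x,y deg [ 0.17 -0.12]
wrist A 1557 z 0.0811 tilt x,y deg [ 0.66 -0.47]
wrist B 812 z 0.0814 tilt x,y deg [-0.04 -0.8 ]
wrist C 878 z 0.0813 tilt x,y deg [0.43 0.13]
```

The speaker's top is 13.0 mm above those of the desk-standing ones, exactly the seated height. Tilt in the wrist view is about 0.2°.

```bash
python3 -c "
from station import robot
print(robot.observe()['time'],robot.observe()['ft_force']);print(robot.finish_job())"
```

```text
9.3 [0.1183593  0.27475351 0.49211899]
the job is handed in; nothing more can be done
None
```

The dark-wood speaker with the brass foot is standing in the medium cradle, released, and I handed the job in at 9.3 s. The gripper is open and well clear of it.

- **Height:** its top is 13 mm higher than those of the white look-alikes standing on the desk, which matches full seating.
- **Upright and centred:** the wrist view gives about 0.2° of tilt, and it sits within about 1 mm of the cradle's axis. The scene camera gave up to 2.6°, but it reads the upright white ones up to 2.8° off too, so I put that down to noise.
- **Not checked:** the arm hid the cradle from the top camera, so the last checks rest on the scene and wrist views.

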